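# Check the chocolate bowl, then hold its index pin back

### The job

Pick up the infrared thermometer, point its lens squarely at the middle of the steel bowl's side wall from about 8 cm away and hold it steady there for two seconds, then stand it upright back on the bench and let go of it. Then take the knob of the index plunger on the bowl's stand, pull it fully back out of its seat hole in the turning plate, and finish while still holding it there, gripped, against its spring, so that a colleague can turn the plate. Leave everything else on the bench where it is.

Things in the scene. Friction and masses are not known exactly. Their poses are not given: they have to be found in the camera images.
- thermometer: Pistol-shaped infrared thermometer, loose, 0.2-0.4 kg, standing on its foot. Origin: centre of foot underside; x the way the lens looks, z up. Foot 72 (x) by 54 by 18 mm high; black handle 28 mm wide, x -22 to 10 mm; on top a level barrel, centred on the origin, 110 mm long (x), 34 mm wide (y), flat sides, 87 to 123 mm high: pinch it across y from above. Round nose 30 mm across, 10 mm long, in front.
- lens (a point): The thermometer's lens, at the front of the nose: 65 mm ahead (x) of the thermometer's origin and 105 mm above it; same axes, so it looks along +x and level when the thermometer stands.
- bowl_mid (a point): Point inside the bowl, on its upright axis, at the middle height of its side wall, 130 mm above the bench. The steel bowl, heaped with brown chocolate, is round and fixed on the turning plate; its wall is 70 mm in radius at this height, 74 mm at the rim; it reaches from 76 to 198 mm above the bench.
- stand: Bowl stand, fixed. Origin on the bench under the bowl axis; z up; the plunger lies towards its -x. Base disc 88 mm radius, 14 mm high; turning plate 95 mm radius, 44 to 76 mm high, dark seat holes in its rim. Base arm 60 mm wide, 14 mm high to x = -140 mm, with the plunger bracket at x -115 to -137 mm, 34 mm wide, 60 mm high (barrel to 74). At x 20, y 112 a black levelling screw, 52 mm high: leave it.
- knob_grip (a point): Grip point in the index plunger knob, moving with it: seated, 165 mm from the bowl axis, 60 mm above the bench, on the level plunger axis. Axes as the stand: pull along -x, away from the bowl. Black knob: cylinder along x, 26 mm diameter, 17 mm either side of this point, then an outer flange 33 mm diameter, 5 mm thick. Nothing beside it, only the 14 mm base below; pinch across y from above.
- index_pin (a joint): How far the index plunger is pulled back, in m: 0 seated in its hole, 0.022 at its stop (fully back). A spring pulls it home with 6 N when seated and about 13 N fully back; it springs home when let go.
- garnish_bowl: Bystander, loose: white ceramic bowl, 104 mm across the rim, 50 mm high. Leave it.
- nozzle: Bystander, loose: small steel piping nozzle, a cone standing on its wide end, 38 mm across, 50 mm high. Leave it.
- jar: Bystander, loose: glass jar with steel lid, 64 mm across, 100 mm high. Leave it.
- scraper: Bystander, loose: steel bench scraper lying flat, 150 by 90 mm, black bar grip 19 mm high along one edge. Leave it.
- cutter_tin: Bystander, loose: round steel tin, 84 mm across, 55 mm high. Leave it.
- palette_knife: Bystander, loose: kitchen spatula lying flat, about 0.25 m long. Leave it.
Mind the look-alikes: they are no part of the job. Leave any blue look-alike of the thermometer alone.

How it is judged:
On the way, in this order (a step that is already met when the one before it is completed fails the run):
1. the thermometer, held by the fingers clear of the bench, is aimed at the bowl's side wall, lens 30 to 140 mm from it, level and steady for 1.5 s (x of bowl_mid in the frame of lens between 0.1 and 0.21 m and y of bowl_mid in the frame of lens between -0.03 and 0.03 m and z of bowl_mid in the frame of lens between -0.03 and 0.03 m and angle between thermometer's own z axis and vertical below 0.26 rad and height (world z) of thermometer above 0.006 m and contact force between the fingers and thermometer above 1 N and linear speed of thermometer below 0.03 m/s), for 1.5 s.
2. the thermometer stands upright on the bench, let go (height (world z) of thermometer between -0.006 and 0.006 m and angle between thermometer's own z axis and vertical below 0.08 rad and linear speed of thermometer below 0.02 m/s and contact force between thermometer and the arm below 0.1 N and contact force between thermometer and the fingers below 0.1 N), for 0.3 s.
At the end, for the whole second after the job is handed in: The index plunger is pulled back more than 18 of its 22 mm and is held there by the fingers (contact over 3 N), while the thermometer stands upright (within 0.08 rad) and still on the bench, untouched by the robot (all of step 2 and value of joint index_pin above 0.018 m and contact force between the fingers and index_pin above 3 N); the arm keeps its last pose, push and grip.
It fails at once if a bystander is shifted by more than 30 mm (distance of any of garnish_bowl, nozzle, jar, scraper, cutter_tin, palette_knife from where it was at the start of the episode above 0.03 m).
It fails at once if the thermometer is tipped over (angle between thermometer's own z axis and vertical above 0.8 rad).
It also fails if it takes over 64 s, if anything falls off the work surface, if the arm or the gripper's body presses on something with over 40 N, if the wrist force passes 120 N, or if a joint passes its speed limit or range.

### The arm

A 7-joint arm with a two-finger parallel gripper is mounted at the origin on the work surface. World frame = base frame: x ahead of the robot, y to its left, z up, the work surface at z = 0. Lengths are in m, angles in rad, forces in N, time in s.
With the tool pointing down it reaches from about 0.4 to 0.85 m from the base axis. Payload 4.5 kg.
Tool frame: the origin (TCP) lies on the mounting face of the last link; the fingertips stand 166 mm ahead of it and the grasp point (between the pads) lies 147 mm ahead of it; z points along the fingers, y is the line along which they close (so a half turn about z gives the same grasp; the last joint's range is limited). The gripper opens to 88 mm and grips with 3 to 60 N. Pads are 18 mm wide; open, the fingers measure 123 mm over their backs; the gripper's body (75 mm by 187 mm) begins 45 mm behind the grasp point.
Start: joints at [1.322, 0.689, -0.195, 1.565, 0.157, 0.902, -0.215], TCP at [0.174, -0.6, 0.405] pointing down, gripper open.
Joint ranges: [-3.01, 3.01], [-0.46, 2.08], [-1.47, 1.51], [0.13, 2.56], [-1, 4.14], [0.04, 2.09], [-2.66, 2.66]. Speed limits (rad/s): [2.57, 2.57, 3.14, 3.14, 3.14, 3.14, 3.14].

### API

Orientations are given as a unit quaternion [x, y, z, w].
In Python, from plant import r, snapshot gives the robot as it stands. The module is installed in compiled form; this text tells all that it offers.
- The arm moves only by the tool move_arm, never from a script. Its argument "rows" is a list of rows, each a list of 5 numbers: the shift along the tool's x, y, z in m, then the turn about the tool's z in rad, then the finger opening in m, from 0 to 0.0881. In form: [[dx, dy, dz, spin, claw], ...]. A call has 1 to 10 rows; each row shifts and turns the commanded pose from where the row before left it, along the tool's axes as they then stand; what a row does not reach is not made up. A row lasts 1/12 s, in which the tool goes at most 41.7 mm and 7.16 degrees, less where a joint would pass 70% of its speed; a pose out of reach is approached as far as the arm can. A call with a gripper value outside its range is refused whole. The fingers move at their own pace and stop on an object; "newtons" is the grip in N (left out, the last holds). Time passes only in rows, so rows that do not move let the fingers close. It gives the time, the measured TCP pose, the force, the opening and the grip force at its end, in the units of the state.
- r.get_state(): the state, without advancing time (a new reading comes with each control period).
- snapshot(name): name is "scene" or "top" or "wrist"; returns a dict with "color" (384x512x3 uint8, red, green, blue), "depth" (384x512 float32, m along the optical axis (not along the pixel's ray), 0 where there is no reading), "mtx" (3x3 intrinsics, pixels), "eye" and "orientation" of the camera in the world. Camera axes: x right, y up, looking along -z (the intrinsics and any distortion apply to the point x, -y, -z); pixel columns grow to the right and rows downward; lengths in m; the calibration is good to about 2 mm. A picture is of the moment at which its call begins.
- r.finish_job(): hands the job in; it is judged then, once.
The state is a dict: "clock": time; "q": joint angles; "qd": joint speeds; "joint_torque": joint torques, N m; "tool_pos": TCP position; "eef_rot": TCP orientation; "contact_force": force on the tool from outside, world axes, zero at the start; "moment": the same for the moment, N m; "opening": opening from 0.0 (shut) to 1.0 (fully open); "finger_force": force on a finger pad.
Only numpy, scipy, OpenCV 4.12 (cv2) and the standard library are available. Lean on these libraries where they do the work, as an engineer would, in place of code of your own. Each camera call takes 0.05 s, during which the arm holds its last target. There are 200 camera calls.

## Working session

There is one attempt and no reset: what is moved stays moved. The work goes in short steps, Python scripts to look and compute and a tool call to move; the robot and the scene stay as the last step left them, time stands still between calls to the robot, and variables do not carry over. Pictures are saved under pics/ and viewed, at most 10 in all, crops included, and the job is handed in when it is done.

Besides the shell and the picture viewer there is one more tool, called by a JSON object that holds its "op" and its "data". move_arm: Moves the arm, as the interface text tells. Its arguments: {"type":"object","properties":{"rows":{"type":"array"},"newtons":{"type":"number"}},"required":["rows"]}

```bash
mkdir -p pics; cat > h.py <<'E'
import numpy as np, cv2
from plant import r, snapshot
from scipy.spatial.transform import Rotation as R
def cloud(s):
    d=s["depth"]; v,u=np.mgrid[:d.shape[0],:d.shape[1]]
    K=s["mtx"]
    p=np.stack([(u-K[0][2])/K[0][0]*d,-(v-K[1][2])/K[1][1]*d,-d],-1)
    o=np.array(s["orientation"])
    M=R.from_quat(o).as_matrix() if o.size==4 else o
    w=p@M.T+np.array(s["eye"]); w[d==0]=np.nan
    return w
def save(n,c,k=1):
    c=cv2.resize(c,None,fx=k,fy=k,interpolation=cv2.INTER_CUBIC) if k!=1 else c
    cv2.imwrite("pics/"+n+".png",c[:,:,::-1])
E
python3 - <<'E'
from h import *
for n in("scene","top"):
    s=snapshot(n); save(n,s["color"],1.5); np.savez(n,w=cloud(s),c=s["color"]); print(n,s["eye"],s["orientation"],s["mtx"])
print(r.get_state())
E
```

```text
scene [ 1.10216739 -0.67260607  0.84783439] [0.38694739 0.13054722 0.30440347 0.86056241] [[413.68719807   0.         255.55946279]
 [  0.         413.68719807 188.52385683]
 [  0.           0.           1.        ]]
top [0.28419231 0.00599607 1.62610584] [ 0.07187542 -0.06989179 -0.68407651  0.72248764] [[478.57867542   0.         252.97356333]
 [  0.         478.57867542 192.31166348]
 [  0.           0.           1.        ]]
{'clock': 0.1, 'q': array([ 1.32176324,  0.68990318, -0.1944791 ,  1.56622784,  0.15730968,
        0.90248813, -0.21507681]), 'qd': array([-0.00231589, -0.00232472, -0.00021202, -0.00399861, -0.00047013,
        0.00196081,  0.0016608 ]), 'joint_torque': array([-3.07436072e-03, -5.28499067e+01, -1.27196476e+00, -1.53836346e+01,
       -5.27026970e-02,  1.97424597e-03,  4.97393034e-05]), 'tool_pos': array([ 0.17430187, -0.59990315,  0.4039903 ]), 'eef_rot': array([ 9.90011900e-01,  1.40981440e-01, -1.89451305e-04, -7.96732101e-04]), 'contact_force': array([-0.29441373, -0.1026762 , -0.38415925]), 'moment': array([ 0.00010946, -0.00400142,  0.0352979 ]), 'finger_force': 0.0, 'opening': 1.0012398661488746}
```

View pics/scene.png

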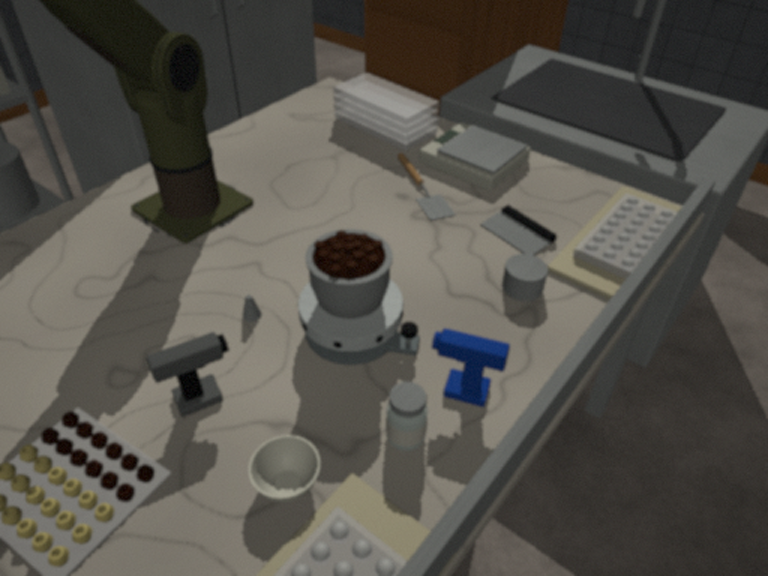

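View pics/top.png

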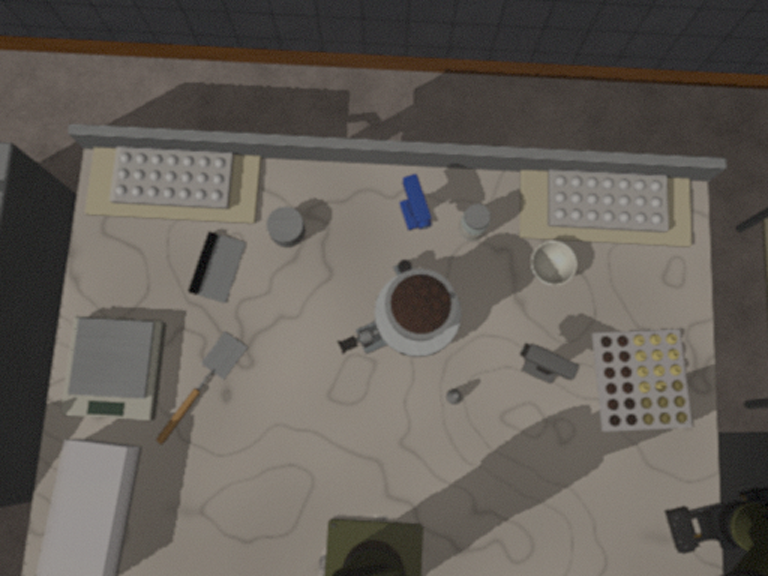

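The scene picture shows a grey thermometer at (190,370) and a blue look-alike at (470,365). In the top picture the grey one is at (548,361) with its dark nose at (526,350), the blue one is at (415,202), the plunger knob is at (348,345), the levelling screw at (403,266), and the nozzle at (455,396). The grey thermometer is the one meant, because the blue one is excluded by the task.

```bash
python3 - <<'E'
from h import *
t=np.load("top.npz"); w=t["w"]; c=t["c"]
s=np.load("scene.npz"); ws=s["w"]; cs=s["c"]
print("bench z",np.nanmedian(w[300:330,150:200,2]), np.nanmedian(w[240:260,230:260,2]))
def reg(W,u0,u1,v0,v1,z0,z1):
    p=W[v0:v1,u0:u1].reshape(-1,3); return p[(p[:,2]>z0)&(p[:,2]<z1)]
def rect(n,p):
    print(n,len(p),"med",np.nanmedian(p,0).round(4), cv2.minAreaRect((p[:,:2]*1000).astype(np.float32)))
rect("therm barrel",reg(w,335,395,220,262,.105,.135))
rect("therm barrel scene",reg(ws,90,160,210,260,.115,.135))
b=reg(w,250,312,170,240,.18,.21); rect("bowl rim",b); 
print(cv2.minEnclosingCircle((b[:,:2]*1000).astype(np.float32)))
pl=reg(w,245,312,170,245,.068,.084); print("plate",cv2.minEnclosingCircle((pl[:,:2]*1000).astype(np.float32)))
rect("knob",reg(w,220,240,220,240,.045,.09))
rect("bracket",reg(w,238,254,212,234,.045,.09))
rect("screw",reg(w,260,278,170,184,.03,.07))
rect("nozzle",reg(w,292,314,255,275,.02,.06))
rect("jar",reg(w,305,330,134,158,.08,.11))
rect("gbowl",reg(w,345,395,155,195,.03,.06))
for n,u,v in(("nose",350,233),("knob",232,230)): print(n,w[v,u],c[v,u])
a=cv2.resize(c[205:270,325:405],None,fx=5,fy=5,interpolation=2); b=cv2.resize(c[195:260,215:295],None,fx=5,fy=5,interpolation=2)
a2=np.hstack([a,b]); save("crop",np.clip(a2*1.8,0,255).astype(np.uint8))
E
```

```text
bench z 0.00014777926106246397 0.000433683650787442
therm barrel 431 med [ 0.4558 -0.3451  0.1223] ((457.193115234375, -345.1270751953125), (120.48905181884766, 35.59940719604492), 68.03279876708984)
therm barrel scene 629 med [ 0.4609 -0.3548  0.1229] ((460.24957275390625, -349.85284423828125), (120.14836120605469, 35.271114349365234), 67.61200714111328)
bowl rim 1639 med [ 0.5486 -0.065   0.1901] ((551.1654663085938, -64.6567153930664), (143.81149291992188, 145.5079803466797), 47.766937255859375)
((551.4336547851562, -65.44310760498047), 74.04146575927734)
plate ((539.6586303710938, -55.54692077636719), 108.48127746582031)
knob 113 med [0.4759 0.0807 0.0709] ((478.41778564453125, 77.22666931152344), (31.92645263671875, 53.086185455322266), 25.7314395904541)
bracket 140 med [0.4992 0.039  0.0704] ((501.4985046386719, 36.96516799926758), (34.70922088623047, 73.52275085449219), 38.38356399536133)
screw 66 med [ 0.6602 -0.0315  0.0517] ((660.3287963867188, -30.89034652709961), (27.15199089050293, 30.76691246032715), 33.32656478881836)
nozzle 53 med [ 0.3761 -0.1556  0.0374] ((378.58868408203125, -156.28758239746094), (26.296123504638672, 25.711898803710938), 29.20501136779785)
jar 235 med [ 0.769  -0.1852  0.0995] ((770.947265625, -185.9308319091797), (55.76840591430664, 54.12404251098633), 31.642866134643555)
gbowl 253 med [ 0.7038 -0.3851  0.0455] ((686.6351928710938, -367.8338317871094), (99.50276184082031, 101.11637115478516), 3.649688720703125)
nose [ 0.47623792 -0.29421801  0.1213265 ] [48 48 45]
knob [0.47063376 0.08026806 0.07773913] [45 43 44]
```

View pics/crop.png

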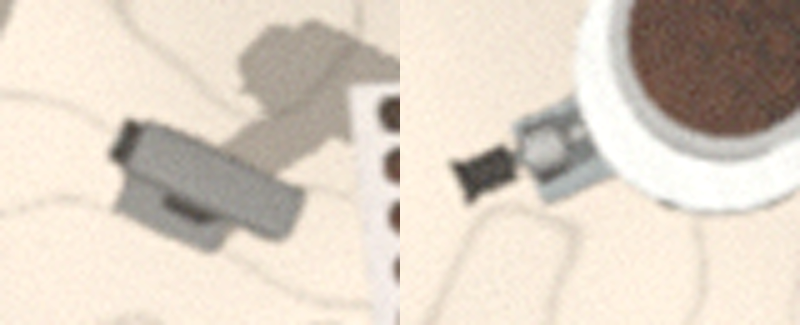

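The crop confirms it. The grey thermometer's dark nose is at left (125,140), and its yaw is about 68°. The right half shows the black knob at (485,172) on the plunger axis. The sizes and distances agree with the description: rim 74 mm, knob 160 mm out, and the screw bearing matches.

{"op": "move_arm", "data": {"rows": [[0, 0, 0, -0.113, 0.088], [0, 0, 0, -0.113, 0.088], [0, 0, 0, -0.113, 0.088], [0, 0, 0, -0.113, 0.088], [0, 0, 0, -0.113, 0.088], [0, 0, 0, -0.113, 0.088], [0, 0, 0, -0.113, 0.088], [0, 0, 0, -0.113, 0.088], [0, 0, 0, 0, 0.088]]}}

```text
clock: 0.85
tool_pos: [0.174, -0.6001, 0.4042]
eef_rot: [0.828, 0.56, 0.0, -0.001]
contact_force: [-0.4, 0.5, -0.1]
opening: 0.998
finger_force: 0.0
```

{"op": "move_arm", "data": {"rows": [[0.0336, 0.0169, 0, 0, 0.088], [0.0336, 0.0169, 0, 0, 0.088], [0.0336, 0.0169, 0, 0, 0.088], [0.0336, 0.0169, 0, 0, 0.088], [0.0336, 0.0169, 0, 0, 0.088], [0.0336, 0.0169, 0, 0, 0.088], [0.0336, 0.0169, 0, 0, 0.088], [0.0336, 0.0169, 0, 0, 0.088], [0.0336, 0.0169, 0, 0, 0.088], [0.0336, 0.0169, 0, 0, 0.088]]}}

```text
clock: 1.68
tool_pos: [0.4581, -0.3505, 0.4046]
eef_rot: [0.83, 0.558, -0.0, -0.0]
contact_force: [0.3, 0.1, -0.1]
opening: 0.995
finger_force: 0.0
```

```bash
cat >> h.py <<'E'
def tool():
    s=r.get_state(); M=R.from_quat(s["eef_rot"]).as_matrix()
    print("t",s["clock"],"pos",s["tool_pos"].round(4),"yaw_x",np.degrees(np.arctan2(M[1,0],M[0,0])).round(2),"tilt",M[:,2].round(3),"q",s["q"].round(2),"F",s["contact_force"].round(1),"open",round(s["opening"]*88.1,1),"ff",s["finger_force"])
    return np.array(s["tool_pos"]),M
E
python3 - <<'E'
from h import *
p,M=tool(); s=snapshot("wrist"); w=cloud(s); save("w1",s["color"],1)
q=w.reshape(-1,3); q=q[(q[:,2]>.112)&(q[:,2]<.135)&(np.hypot(q[:,0]-.457,q[:,1]+.352)<.1)]
print(len(q), cv2.minAreaRect((q[:,:2]*1000).astype(np.float32)),np.nanmedian(q,0))
E
```

```text
t 1.6833 pos [ 0.4581 -0.3505  0.4046] yaw_x 67.79 tilt [-0.  0. -1.] q [ 0.82  0.65 -0.42  1.71  0.33  0.86 -0.13] F [ 0.3  0.1 -0.1] open 87.7 ff 0.0
3532 ((458.3897705078125, -347.9504089355469), (118.86831665039062, 34.082176208496094), 67.83085632324219) [ 0.45989344 -0.3433696   0.12307118]
```

View pics/w1.png

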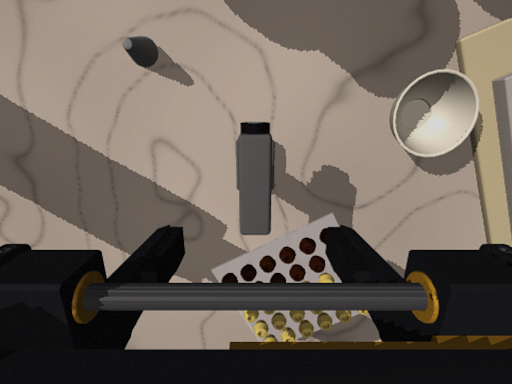

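The wrist view shows the thermometer centred at (255,180) with its nose up at (255,127). The fit agrees with the top view to within 2 mm, so I'll descend and grip.

{"op": "move_arm", "data": {"rows": [[-0.002, 0, 0.03, 0, 0.088], [0, 0, 0.03, 0, 0.088], [0, 0, 0.03, 0, 0.088], [0, 0, 0.03, 0, 0.088], [0, 0, 0.02, 0, 0.088], [0, 0, 0.012, 0, 0.088], [0, 0, 0, 0, 0.088], [0, 0, 0, 0, 0.088]]}}

```text
clock: 2.4
tool_pos: [0.4564, -0.3539, 0.2528]
eef_rot: [0.829, 0.559, -0.0, -0.0]
contact_force: [-0.2, -0.3, -0.1]
opening: 1.0
finger_force: 0.0
```

{"op": "move_arm", "data": {"rows": [[0, 0, 0, 0, 0.02], [0, 0, 0, 0, 0.02], [0, 0, 0, 0, 0.02], [0, 0, 0, 0, 0.02], [0, 0, 0, 0, 0.02], [0, 0, 0, 0, 0.02], [0, 0, 0, 0, 0.02], [0, 0, 0, 0, 0.02], [0, 0, 0, 0, 0.02], [0, 0, 0, 0, 0.02]], "newtons": 25}}

```text
clock: 3.23
tool_pos: [0.4563, -0.3538, 0.2527]
eef_rot: [0.829, 0.559, 0.0, 0.0]
contact_force: [-0.4, 0.2, 0.2]
opening: 0.387
finger_force: 25.0
```

{"op": "move_arm", "data": {"rows": [[0, 0, -0.005, 0, 0.02], [0, 0, -0.01, 0, 0.02], [0, 0, -0.01, 0, 0.02], [0.015, -0.0034, 0, 0, 0.02], [0.02, -0.005, 0, 0, 0.02], [0.02, -0.005, 0, 0, 0.02], [0.02, -0.005, 0, 0, 0.02], [0.012, -0.0018, 0, 0, 0.02], [0, 0, 0, 0, 0.02], [0, 0, 0, 0, 0.02]]}}

```text
clock: 4.07
tool_pos: [0.4705, -0.2657, 0.2783]
eef_rot: [0.829, 0.56, -0.0, 0.001]
contact_force: [-0.7, 0.5, -2.4]
opening: 0.381
finger_force: 25.0
```

```bash
python3 - <<'E'
from h import *
p,M=tool(); s=snapshot("scene"); w=cloud(s); save("s2",s["color"][140:290,60:320],3)
q=w.reshape(-1,3); q=q[(q[:,2]>.135)&(q[:,2]<.16)&(np.hypot(q[:,0]-p[0],q[:,1]-p[1])<.075)]
print(len(q), cv2.minAreaRect((q[:,:2]*1000).astype(np.float32)),np.nanpercentile(q[:,2],[5,50,95]))
B=np.array([.5512,-.065,.130]); o=np.array([p[0]+.0004,p[1]+.0014,.025])
L=o+.065*M[:,0]+[0,0,.105]; d=B-L
print("bowl_mid in lens",d@M[:,0],d@-M[:,1],d[2])
E
```

```text
t 4.0667 pos [ 0.4705 -0.2657  0.2783] yaw_x 68.07 tilt [ 0.001 -0.001 -1.   ] q [ 0.6   0.78 -0.29  1.93  0.44  0.49 -0.38] F [-0.7  0.5 -2.4] open 33.6 ff 24.992565487045795
211 ((468.93048095703125, -260.0965576171875), (121.5367660522461, 43.615901947021484), 69.47391510009766) [0.13782541 0.14714026 0.15113758]
bowl_mid in lens 0.1498981223014655 -7.04240708600045e-05 4.596451834959492e-05
```

View pics/s2.png

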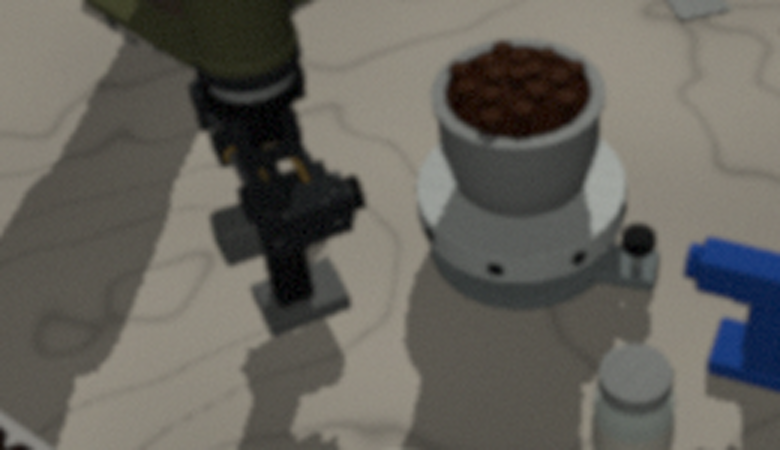

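The thermometer is held level at (290,240), with its nose at (350,195) pointing at the bowl wall at (520,150). I'll hold for 2.5 s and then take it back.

{"op": "move_arm", "data": {"rows": [[0, 0, 0, 0, 0.02], [0, 0, 0, 0, 0.02], [0, 0, 0, 0, 0.02], [0, 0, 0, 0, 0.02], [0, 0, 0, 0, 0.02], [0, 0, 0, 0, 0.02], [0, 0, 0, 0, 0.02], [0, 0, 0, 0, 0.02], [0, 0, 0, 0, 0.02], [0, 0, 0, 0, 0.02]]}}

```text
clock: 4.95
tool_pos: [0.4701, -0.2656, 0.2777]
eef_rot: [0.829, 0.559, -0.0, 0.0]
contact_force: [0.8, 0.4, -3.3]
opening: 0.384
finger_force: 25.0
```

{"op": "move_arm", "data": {"rows": [[0, 0, 0, 0, 0.02], [0, 0, 0, 0, 0.02], [0, 0, 0, 0, 0.02], [0, 0, 0, 0, 0.02], [0, 0, 0, 0, 0.02], [0, 0, 0, 0, 0.02], [0, 0, 0, 0, 0.02], [0, 0, 0, 0, 0.02], [0, 0, 0, 0, 0.02], [0, 0, 0, 0, 0.02]]}}

```text
clock: 5.78
tool_pos: [0.4701, -0.2656, 0.2777]
eef_rot: [0.829, 0.559, 0.0, 0.0]
contact_force: [-0.1, 0.3, -3.1]
opening: 0.383
finger_force: 25.0
```

{"op": "move_arm", "data": {"rows": [[0, 0, 0, 0, 0.02], [0, 0, 0, 0, 0.02], [0, 0, 0, 0, 0.02], [0, 0, 0, 0, 0.02], [0, 0, 0, 0, 0.02], [0, 0, 0, 0, 0.02], [0, 0, 0, 0, 0.02], [0, 0, 0, 0, 0.02], [0, 0, 0, 0, 0.02], [0, 0, 0, 0, 0.02]]}}

```text
clock: 6.62
tool_pos: [0.4701, -0.2656, 0.2777]
eef_rot: [0.829, 0.559, -0.0, 0.0]
contact_force: [-0.2, -0.5, -3.0]
opening: 0.383
finger_force: 25.0
```

{"op": "move_arm", "data": {"rows": [[-0.012, 0.002, 0, 0, 0.02], [-0.02, 0.005, 0, 0, 0.02], [-0.02, 0.005, 0, 0, 0.02], [-0.02, 0.005, 0, 0, 0.02], [-0.015, 0.003, 0, 0, 0.02], [0, 0, 0.01, 0, 0.02], [0, 0, 0.008, 0, 0.02], [0, 0, 0.004, 0, 0.02], [0, 0, 0.002, 0, 0.02], [0, 0, 0, 0, 0.02]]}}

```text
clock: 7.45
tool_pos: [0.4563, -0.3524, 0.2532]
eef_rot: [0.828, 0.56, -0.0, -0.001]
contact_force: [0.1, -0.4, -2.5]
opening: 0.383
finger_force: 25.0
```

```bash
python3 -c "
from h import *
tool()"
```

```text
t 7.45 pos [ 0.4563 -0.3524  0.2532] yaw_x 68.12 tilt [-0.001  0.001 -1.   ] q [ 0.76  0.86 -0.31  1.82  0.46  0.53 -0.24] F [ 0.1 -0.4 -2.5] open 33.7 ff 24.992587866727263
```

Still about 0.5 mm above the bench, so I'll go down 1 mm, settle and then release.

{"op": "move_arm", "data": {"rows": [[0, 0, 0.001, 0, 0.02], [0, 0, 0, 0, 0.02], [0, 0, 0, 0, 0.02]]}}

```text
clock: 7.7
tool_pos: [0.4564, -0.3534, 0.2529]
eef_rot: [0.829, 0.559, 0.0, 0.0]
contact_force: [0.2, 0.3, -2.5]
opening: 0.384
finger_force: 25.0
```

{"op": "move_arm", "data": {"rows": [[0, 0, 0, 0, 0.045], [0, 0, 0, 0, 0.06], [0, 0, 0, 0, 0.07], [0, 0, 0, 0, 0.08], [0, 0, 0, 0, 0.088], [0, 0, 0, 0, 0.088], [0, 0, 0, 0, 0.088], [0, 0, 0, 0, 0.088]]}}

```text
clock: 8.37
tool_pos: [0.4561, -0.3537, 0.2527]
eef_rot: [0.829, 0.559, 0.0, 0.0]
contact_force: [-0.0, 0.4, -0.4]
opening: 0.962
finger_force: 0.0
```

{"op": "move_arm", "data": {"rows": [[0, 0, -0.01, 0, 0.088], [0, 0, -0.02, 0, 0.088], [0, 0, -0.03, 0, 0.088], [0, 0, -0.03, 0, 0.088], [0, 0, -0.03, 0, 0.088], [0, 0, -0.03, 0, 0.088], [0, 0, -0.02, 0, 0.088], [0, 0, 0, 0, 0.088], [0, 0, 0, 0, 0.088]]}}

```text
clock: 9.12
tool_pos: [0.4561, -0.3537, 0.4243]
eef_rot: [0.829, 0.559, 0.0, 0.001]
contact_force: [0.3, 0.2, 0.1]
opening: 0.996
finger_force: 0.0
```

```bash
python3 - <<'E'
from h import *
tool(); s=snapshot("wrist"); w=cloud(s); save("w2",s["color"])
q=w.reshape(-1,3); q=q[(q[:,2]>.112)&(q[:,2]<.135)&(np.hypot(q[:,0]-.457,q[:,1]+.352)<.1)]
print(len(q), cv2.minAreaRect((q[:,:2]*1000).astype(np.float32)),np.nanpercentile(q[:,2],[5,50,95]))
E
```

```text
t 9.1167 pos [ 0.4561 -0.3537  0.4243] yaw_x 67.99 tilt [ 0.002 -0.002 -1.   ] q [ 0.84  0.62 -0.44  1.68  0.32  0.9  -0.11] F [0.3 0.2 0.1] open 87.7 ff 0.0
3148 ((458.3135681152344, -347.67523193359375), (118.6399154663086, 34.05440139770508), 67.96760559082031) [0.11878155 0.12303877 0.12429756]
```

View pics/w2.png

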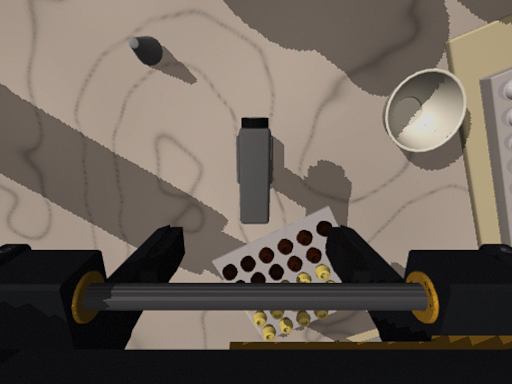

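The thermometer stands upright at (255,170) in its old place, with its top at 123 mm. Next I'll fly over to the knob.

{"op": "move_arm", "data": {"rows": [[0.0343, -0.0121, 0, 0, 0.088], [0.0343, -0.0121, 0, 0, 0.088], [0.0343, -0.0121, 0, 0, 0.088], [0.0343, -0.0121, 0, 0, 0.088], [0.0343, -0.0121, 0, 0, 0.088], [0.0343, -0.0121, 0, 0, 0.088], [0.0343, -0.0121, 0, 0, 0.088], [0.0343, -0.0121, 0, 0, 0.088], [0.0343, -0.0121, 0, 0, 0.088], [0.0343, -0.0121, 0, 0, 0.088]]}}

```text
clock: 10.0
tool_pos: [0.4716, 0.0111, 0.4215]
eef_rot: [0.829, 0.559, -0.001, -0.001]
contact_force: [1.1, -0.4, -0.5]
opening: 0.999
finger_force: 0.0
```

{"op": "move_arm", "data": {"rows": [[0.0343, -0.0121, 0, 0, 0.088], [0.0343, -0.0121, 0, 0, 0.088], [0, 0, 0, -0.1075, 0.088], [0, 0, 0, -0.1075, 0.088], [0, 0, 0, -0.1075, 0.088], [0, 0, 0, -0.1075, 0.088], [0, 0, 0, -0.1075, 0.088], [0, 0, 0, -0.1075, 0.088], [0, 0, 0, -0.1075, 0.088], [0, 0, 0, -0.1075, 0.088]]}}

```text
clock: 10.83
tool_pos: [0.4751, 0.082, 0.4213]
eef_rot: [0.518, 0.855, -0.001, -0.001]
contact_force: [-0.3, -0.3, 0.6]
opening: 1.0
finger_force: 0.0
```

{"op": "move_arm", "data": {"rows": [[0, 0, 0, 0, 0.088], [0, 0, 0, 0, 0.088]]}}

```text
clock: 11.0
tool_pos: [0.4753, 0.0819, 0.4216]
eef_rot: [0.522, 0.853, -0.001, -0.001]
contact_force: [-0.2, 0.1, 1.1]
opening: 0.997
finger_force: 0.0
```

```bash
python3 - <<'E'
from h import *
p,M=tool(); s=snapshot("wrist"); w=cloud(s); save("w3",s["color"])
k=(w[...,2]>.05)&(w[...,2]<.085)&(np.hypot(w[...,0]-.474,w[...,1]-.083)<.04)&(s["color"].max(-1)<60)
q=w[k]; 
print(len(q), cv2.minAreaRect((q[:,:2]*1000).astype(np.float32)),np.nanpercentile(q[:,2],[5,50,95]),np.median(q,0))
v,u=np.nonzero(k); print(u.mean(),v.mean(),u.min(),u.max(),v.min(),v.max())
E
```

```text
t 11.0 pos [0.4753 0.0819 0.4216] yaw_x 117.1 tilt [-0.003 -0.    -1.   ] q [ 0.17  0.55 -0.67  1.95  0.46  0.81 -0.29] F [-0.2  0.1  1.1] open 87.8 ff 0.0
708 ((478.9302062988281, 74.32389831542969), (33.109039306640625, 53.388145446777344), 27.850080490112305) [0.0568896  0.07124666 0.07534013] [0.4763591  0.0809408  0.07124666]
255.94350282485877 171.83474576271186 244 268 154 195
```

View pics/w3.png

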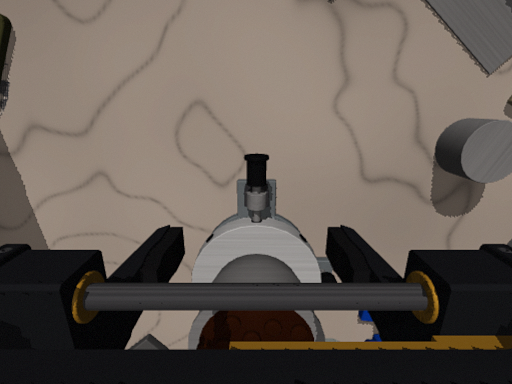

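The knob is at (257,172), the flange at its outer end (257,156) and the bracket at (257,198). It's centred between the fingers, so I'll descend about 5 mm towards the flange and grip.

{"op": "move_arm", "data": {"rows": [[0.005, 0, 0.03, 0, 0.088], [0, 0, 0.03, 0, 0.088], [0, 0, 0.03, 0, 0.088], [0, 0, 0.03, 0, 0.088], [0, 0, 0.03, 0, 0.088], [0, 0, 0.03, 0, 0.088], [0, 0, 0.02, 0, 0.088], [0, 0, 0.014, 0, 0.088], [0, 0, 0, 0, 0.088], [0, 0, 0, 0, 0.088]]}}

```text
clock: 11.88
tool_pos: [0.4731, 0.087, 0.2083]
eef_rot: [0.521, 0.854, -0.001, -0.0]
contact_force: [-0.1, -1.1, -0.2]
opening: 1.002
finger_force: 0.0
```

{"op": "move_arm", "data": {"rows": [[0, 0, 0, 0, 0.01], [0, 0, 0, 0, 0.01], [0, 0, 0, 0, 0.01], [0, 0, 0, 0, 0.01], [0, 0, 0, 0, 0.01], [0, 0, 0, 0, 0.01], [0, 0, 0, 0, 0.01], [0, 0, 0, 0, 0.01], [0, 0, 0, 0, 0.01], [0, 0, 0, 0, 0.01]], "newtons": 45}}

```text
clock: 12.72
tool_pos: [0.474, 0.0863, 0.2088]
eef_rot: [0.521, 0.854, 0.0, 0.001]
contact_force: [1.0, -2.0, -2.3]
opening: 0.28
finger_force: 45.1
```

```bash
python3 -c "
from h import *
tool()"
```

```text
t 12.7167 pos [0.474  0.0863 0.2088] yaw_x 117.23 tilt [ 0.001 -0.001 -1.   ] q [-0.12  0.87 -0.25  2.12  0.89  0.25 -0.68] F [ 1.  -2.  -2.3] open 24.6 ff 45.135196316775534
```

{"op": "move_arm", "data": {"rows": [[0.003, 0, 0, 0, 0.01], [0.003, 0, 0, 0, 0.01], [0.003, 0, 0, 0, 0.01], [0.003, 0, 0, 0, 0.01], [0.003, 0, 0, 0, 0.01], [0.003, 0, 0, 0, 0.01], [0.003, 0, 0, 0, 0.01], [0, 0, 0, 0, 0.01], [0, 0, 0, 0, 0.01], [0, 0, 0, 0, 0.01]]}}

```text
clock: 13.55
tool_pos: [0.4659, 0.1023, 0.2087]
eef_rot: [0.522, 0.853, -0.002, 0.003]
contact_force: [7.7, -7.9, -2.1]
opening: 0.279
finger_force: 46.6
```

```bash
python3 - <<'E'
from h import *
p,M=tool(); print("pulled",(p-[.474,.0863,.2088])@M, "F tool",r.get_state()["contact_force"]@M)
E
```

```text
t 13.55 pos [0.4659 0.1023 0.2087] yaw_x 117.03 tilt [ 0.003 -0.007 -1.   ] q [-0.18  0.87 -0.22  2.14  0.89  0.23 -0.73] F [ 7.7 -7.9 -2.1] open 24.5 ff 46.58030994263754
pulled [ 1.79800725e-02  3.58472113e-05 -6.18471282e-05] F tool [-10.56991852   3.27794801   2.20585918]
```

{"op": "move_arm", "data": {"rows": [[0.002, 0, 0, 0, 0.01], [0.002, 0, 0, 0, 0.01], [0.001, 0, 0, 0, 0.01], [0, 0, 0, 0, 0.01], [0, 0, 0, 0, 0.01], [0, 0, 0, 0, 0.01], [0, 0, 0, 0, 0.01], [0, 0, 0, 0, 0.01]]}}

```text
clock: 14.22
tool_pos: [0.4639, 0.1063, 0.2087]
eef_rot: [0.523, 0.853, -0.002, 0.003]
contact_force: [8.2, -9.1, -2.7]
opening: 0.278
finger_force: 46.9
```

```bash
python3 - <<'E'
from h import *
p,M=tool(); print("pulled",(p-[.474,.0863,.2088])@M, "F tool",r.get_state()["contact_force"]@M)
E
```

```text
t 14.2167 pos [0.4639 0.1063 0.2087] yaw_x 116.98 tilt [ 0.004 -0.007 -1.   ] q [-0.19  0.87 -0.21  2.14  0.89  0.22 -0.74] F [ 8.2 -9.1 -2.7] open 24.5 ff 46.90771328214396
pulled [ 2.23913697e-02  3.75590092e-05 -1.16773403e-04] F tool [-11.76831337   3.18116509   2.84693752]
```

{"op": "move_arm", "data": {"rows": [[0.001, 0, 0, 0, 0.01], [0.001, 0, 0, 0, 0.01], [0, 0, 0, 0, 0.01], [0, 0, 0, 0, 0.01], [0, 0, 0, 0, 0.01], [0, 0, 0, 0, 0.01], [0, 0, 0, 0, 0.01], [0, 0, 0, 0, 0.01], [0, 0, 0, 0, 0.01], [0, 0, 0, 0, 0.01]]}}

```text
clock: 15.05
tool_pos: [0.4634, 0.1073, 0.2087]
eef_rot: [0.523, 0.852, -0.003, 0.004]
contact_force: [9.7, -11.2, -2.8]
opening: 0.277
finger_force: 47.5
```

```bash
python3 - <<'E'
from h import *
p,M=tool(); print("pulled",(p-[.474,.0863,.2088])@M, "F tool",r.get_state()["contact_force"]@M)
s=snapshot("wrist"); w=cloud(s); save("w4",s["color"])
s=snapshot("scene"); a=s["color"][100:290,60:320]; save("s4",a,3)
q=cloud(s).reshape(-1,3); q=q[(q[:,2]>.112)&(q[:,2]<.135)&(np.hypot(q[:,0]-.457,q[:,1]+.352)<.1)]
print("therm",len(q), cv2.minAreaRect((q[:,:2]*1000).astype(np.float32)))
E
```

```text
t 15.05 pos [0.4634 0.1073 0.2087] yaw_x 116.92 tilt [ 0.004 -0.009 -1.   ] q [-0.2   0.87 -0.21  2.14  0.89  0.22 -0.74] F [  9.7 -11.2  -2.8] open 24.4 ff 47.467364997592085
pulled [ 2.35438435e-02  2.41032166e-05 -1.61045070e-04] F tool [-14.38022188   3.53057288   2.90476822]
therm 680 ((459.3510437011719, -349.5285949707031), (120.19624328613281, 39.25557327270508), 67.07132720947266)
```

View pics/w4.png

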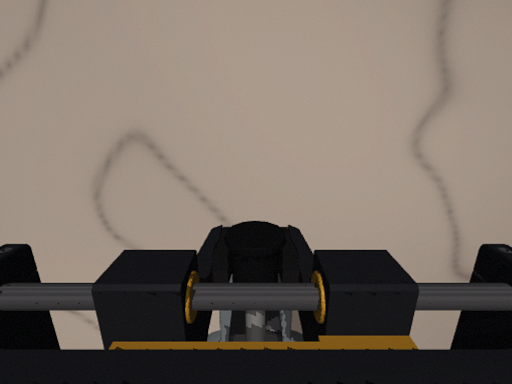

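View pics/s4.png

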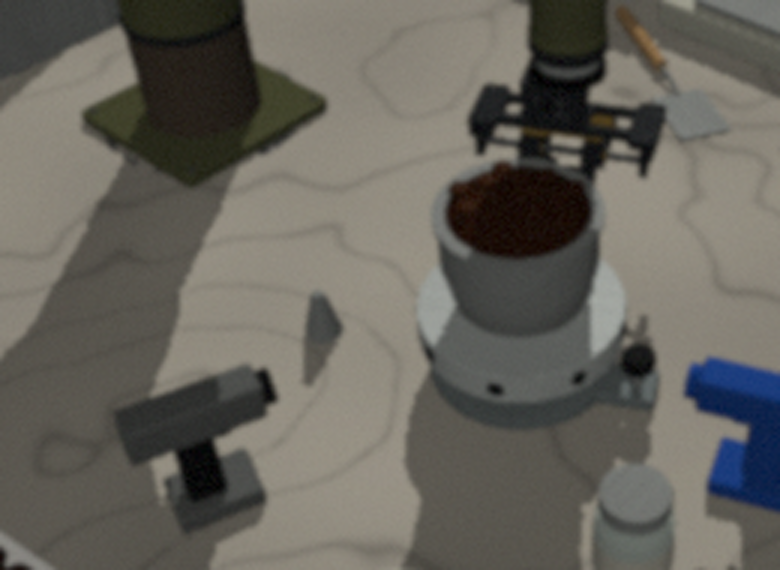

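The wrist view shows the knob between the fingers at (255,240). The scene view shows the thermometer upright at (200,430) and the nearby loose items undisturbed. On the last pull the force rose by 2.6 N over 1.2 mm, against about 0.3 N/mm before, so the plunger is on its stop. I'm handing in.

```bash
python3 -c "
from h import *
print(r.finish_job())"
```

```text
the job is handed in; nothing more can be done
None
```

The job is handed in: the thermometer was aimed at the bowl wall from about 8 cm for over 2 s and stood back upright on the bench, and the plunger knob is pulled back to its stop and still gripped; no verdict was returned.

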